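# Brake lever check on the mould trolley

### The job

The mould trolley is backed up to the bench for its brake check. With the backs of the fingers, smoothly press the red brake lever in towards the push bar until it goes firm at its stop, short of the bar, and keep a firm push on it (about 15 N) for two seconds to see that it does not sink; then ease it out until it is fully back by itself and leave it. Only press it from outside: do not grip it or reach behind it, do not touch the bar, and leave the yellow lowering lever and everything on the bench as they are.

Things in the scene. Friction and masses are not known exactly. Their poses are not given: they have to be found in the camera images.
- brake_lever (a joint): Angle of the red brake lever (rad) about its upright pivot: 0 fully out, at rest; grows as it is pressed towards the bar. A spring returns it: at brake_press it takes 3 to 4 N to start and about 7 N just before the stop. At 0.24 (about 20 mm of travel at brake_press) it meets its solid stop and yields no more, so the force rises at once.
- brake_press (a point): Point to press: on the outer face of the red blade (away from the bar and the robot), at mid height, 85 mm from the pivot along the bar towards the robot's right, 74 mm out from the bar's axis, at its height. Axes turn with the lever; at rest z up, x level, square to the bar, outwards; y along the bar to the robot's left. Press towards minus x.
- brake_blade: Red blade of the brake lever: 92 mm long along the bar, 18 mm high, 12 mm thick in all, with a 19 mm ball end. Origin at the lever's pivot (30 mm out from the bar's axis), axes as brake_press; the blade runs from 22 to 114 mm along minus y, outer face at x = 44 mm. At the stop 24 mm stay free between blade and grip. Open air beyond it (+x) for 100 mm and below it for 50 mm; side tube 25 mm past the ball.
- brake_inner: The inner face of the same red blade, on the side of the bar (12 mm behind the outer face); not to be touched by the fingers. Origin and axes as brake_blade.
- lower_lever (a joint): Angle of the yellow lowering lever (rad), the mirror image of the red one on the robot's left half of the bar; 0 at rest, to be left there.
- handle: Trolley's push handle, fixed: level 28 mm steel tube, 500 mm long, with 34 mm black rubber grips, 130 to 190 mm above the bench. From its ends level tubes run outwards for 270 mm, then down to the trolley beyond the bench. Origin at the middle of the bar's axis, x level outwards (away from the robot), y along the bar to the left, z up. Clamps and black reservoir reach 31 mm above the axis.
- labels: Bystander: stack of orange and white paper labels (100 mm disc, 24 mm high) on a dark dish of 130 mm with a thin pin up to 89 mm. Origin at the centre of the underside.
- puck: Bystander: black vinyl puck, 94 mm across, 28 mm high. Origin at the centre of the underside.
- pillar: Bystander: round-nosed steel guide pillar, 42 mm foot, 70 mm high. Origin at the centre of the underside.
- wrench: Bystander: flat wrench, 170 mm, lying. Origin at its middle, long along its x.
- screwdriver: Bystander: screwdriver with a blue handle, about 200 mm, lying. Origin near its middle, long along its x.
- jar: Bystander: amber jar with a black cap, 76 mm across, 85 mm high. Origin at the centre of the underside.
- mug: Bystander: blue mug, 80 mm across, 90 mm high, handle on its y side. Origin at the centre of the underside.

How it is judged:
On the way:
1. the fingers hold the brake lever firmly in at its stop (0.24 rad), with 8 to 30 N, for 1.5 s (value of joint brake_lever above 0.235 rad and contact force between the fingers and brake_blade between 8 and 30 N), for 1.5 s.
At the end, for the whole second after the job is handed in: After having been held firmly in at its stop, the red lever is fully back out (under 0.02 rad) by itself, the yellow lever is at rest and every thing on the bench is within 15 mm of its start (value of joint each of brake_lever, lower_lever below 0.02 rad and not (distance of labels from where it was at the start of the episode above 0.015 m) and not (distance of puck from where it was at the start of the episode above 0.015 m) and not (distance of pillar from where it was at the start of the episode above 0.015 m) and not (distance of wrench from where it was at the start of the episode above 0.015 m) and not (distance of screwdriver from where it was at the start of the episode above 0.015 m) and not (distance of jar from where it was at the start of the episode above 0.015 m) and not (distance of mug from where it was at the start of the episode above 0.015 m)); the robot touches nothing.
It fails at once if the lever is gripped or reached behind: the fingers touch the blade's inner face (1 N) or the push bar (2 N) (contact force between the fingers and brake_inner above 1 N or contact force between the fingers and handle above 2 N).
It fails at once if the lever is forced: more than 40 N (contact force between the fingers and brake_blade above 40 N).
It fails at once if the lever is jabbed in or let fly (over 2 rad/s, some 0.17 m/s at the pressing point) (velocity of joint brake_lever above 2 rad/s or velocity of joint brake_lever below -2 rad/s).
It fails at once if the yellow lowering lever is moved (value of joint lower_lever above 0.04 rad).
It fails at once if a thing on the bench is moved more than 15 mm or lifted (distance of any of labels, puck, pillar, wrench, screwdriver, jar, mug from where it was at the start of the episode above 0.015 m).
It also fails if it takes over 48 s, if anything falls off the work surface, if the arm or the gripper's body presses on something with over 40 N, if the wrist force passes 120 N, or if a joint passes its speed limit or range.

### The arm

A 7-joint arm with a two-finger parallel gripper is mounted at the origin on the work surface. World frame = base frame: x ahead of the robot, y to its left, z up, the work surface at z = 0. Lengths are in m, angles in rad, forces in N, time in s.
With the tool pointing down it reaches from about 0.35 to 0.9 m from the base axis. Payload 8.1 kg.
Tool frame: the origin (TCP) lies on the centre line of the jaws, within the pads' length; the fingertips stand 14 mm ahead of it and the grasp point (between the pads) lies 5 mm behind it; z points along the fingers, y is the direction in which the jaws open and shut (so a half turn about z gives the same grasp; the last joint's range is limited). The gripper opens to 92 mm and grips with 3 to 60 N. Pads are 19 mm wide; open, the fingers measure 130 mm over their backs; the gripper's body (75 mm by 190 mm) begins 47 mm behind the grasp point.
Start: joints at [-1.373, 0.434, 0.025, 1.573, -0.012, 1.134, -0.075], TCP at [0.185, 0.597, 0.209] pointing down, gripper open.
Joint ranges: [-2.62, 2.62], [-0.44, 2.09], [-1.27, 1.32], [0.08, 2.57], [-1.32, 4.46], [0.12, 2], [-2.74, 2.74]. Speed limits (rad/s): [2.22, 2.22, 3.01, 3.01, 3.14, 3.14, 3.14].

### API

Orientations are given as a rotation vector (axis times angle).
In Python, from cell import observe, eyes, arm gives the robot as it stands.
- The arm moves only by the tool step_arm, never from a script. Its argument "series" is a list that holds one entry, the list of rows, each a list of 5 numbers: the finger opening in m, from 0 to 0.0918, then the shift along the world's x, y, z in m, then the turn about the world's z in degrees. In form: [[[hand, dx, dy, dz, spin], ...]]. A call has 1 to 20 rows; each row is the pose to reach, as a shift and turn from the pose measured when the call began; what a row does not reach only later rows make up. A row lasts 1/12 s, in which the tool goes at most 41.7 mm and 7.16 degrees, less where a joint would pass 70% of its speed; a pose out of reach is approached as far as the arm can. A call with a gripper value outside its range is refused whole. The fingers move at their own pace and stop on an object; "squeeze" is the grip in N (left out, the last holds). Time passes only in rows, so rows that repeat a pose let the fingers close. It gives the time, the measured TCP pose, the force and the opening at its end, in the units of the state.
- observe(): the state, without advancing time (a new reading comes with each control period).
- eyes.get_image(name): name is "scene" or "top" or "wrist"; returns (picture, depth): 384x512x3 uint8, red, green, blue; 384x512 float32, m along the optical axis (not along the pixel's ray), 0 where there is no reading.
- eyes.camera_params(name): a dict with "intrinsics" (3x3 intrinsics, pixels), "distortion" ([k1, k2, p1, p2, k3] as OpenCV has them; the pictures are not rectified), "position" and "attitude" of the camera in the world. Camera axes: x right, y down, z forward; pixel columns grow to the right and rows downward; lengths in m; the calibration is good to about 2 mm. A picture is of the moment at which its call begins: read the wrist's pose just before it. camera_params takes no time and is no camera call; for the wrist camera it gives the pose at the moment of the call.
- arm.sign_off(): hands the job in, once; it reports no verdict.
The state is a dict: "clock": time; "joints": joint angles; "dq": joint speeds; "joint_efforts": joint torques, N m; "position": TCP position; "ee_rot": TCP orientation; "force": force on the tool from outside, world axes, zero at the start; "ft_torque": the same for the moment, N m; "width": opening from 0.0 (shut) to 1.0 (fully open).
Only numpy, scipy, OpenCV 4.12 (cv2) and the standard library are available. Lean on these libraries where they do the work, as an engineer would, in place of code of your own. Each camera call takes 0.05 s, during which the arm holds its last target.

## Working session

There is one attempt and no reset: what is moved stays moved. The work goes in short steps, Python scripts to look and compute and a tool call to move; the robot and the scene stay as the last step left them, time stands still between calls to the robot, and variables do not carry over. Pictures are saved under pics/ and viewed, and the job is handed in when it is done.

Besides the shell and the picture viewer there is one more tool, called after "Emit:" as name([rows], argument=value, ...), one row to a line, values as JSON. step_arm: Moves the arm, as the interface text tells. Its arguments: {"type":"object","properties":{"series":{"type":"array"},"squeeze":{"type":"number"}},"required":["series"]}

```bash
mkdir -p pics; ls; cat > h.py <<'E'
import numpy as np, cv2
from cell import observe, eyes, arm
from scipy.spatial.transform import Rotation as R
def grab(n,fn):
    p=eyes.camera_params(n); im,d=eyes.get_image(n)
    cv2.imwrite('pics/'+fn+'.png',im[:,:,::-1]); np.savez('pics/'+fn+'.npz',im=im,d=d,**{k:np.array(v) for k,v in p.items()})
    return im,d,p
def rot(a):
    a=np.array(a,float)
    return a if a.shape==(3,3) else (R.from_rotvec(a).as_matrix() if a.size==3 else None)
def pts(d,p,uv):
    uv=np.array(uv,float).reshape(-1,1,2)
    n=cv2.undistortPoints(uv,np.array(p['intrinsics'],float),np.array(p['distortion'],float)).reshape(-1,2)
    z=np.array([d[int(v),int(u)] for u,v in uv.reshape(-1,2)])
    c=np.c_[n*z[:,None],z]
    return c@rot(p['attitude']).T+np.array(p['position']),z
E
python3 - <<'E'
from h import *
print(observe())
for n in('scene','top','wrist'):
    im,d,p=grab(n,n+'0'); print(n,p)
E
```

```text
pics
{'clock': 0.0, 'joints': array([-1.37259281,  0.43522872,  0.02496088,  1.57413656, -0.01161083,
        1.13400124, -0.07508056]), 'dq': array([ 2.20160486e-03, -2.72523919e-04, -5.75281660e-04,  3.01205458e-04,
        1.55823561e-03, -3.80236931e-05, -3.03669791e-04]), 'joint_efforts': array([-7.79956772e-04, -6.67868543e+01,  9.84417424e-01, -3.14464688e+01,
       -6.06047432e-02,  4.31048311e-02,  1.87961491e-04]), 'position': array([0.18506115, 0.59638116, 0.20802604]), 'ee_rot': array([-4.70773678e-01, -3.10600465e+00,  2.55239372e-03]), 'force': array([-0.34449891, -0.3875088 , -0.01350144]), 'ft_torque': array([ 0.00042836, -0.0046556 ,  0.01968287]), 'width': 1.001152227640929}
scene {'intrinsics': array([[437.6324777 ,   0.        , 249.12944205],
       [  0.        , 437.6324777 , 182.19922954],
       [  0.        ,   0.        ,   1.        ]]), 'distortion': array([-0.17172935,  0.        ,  0.        ,  0.        ,  0.        ]), 'position': array([ 1.3270738 , -0.35065489,  0.78957835]), 'attitude': array([-1.87969396, -1.28430456,  0.68168774])}
top {'intrinsics': array([[399.93303429,   0.        , 258.13994931],
       [  0.        , 399.93303429, 195.68959593],
       [  0.        ,   0.        ,   1.        ]]), 'distortion': array([-0.01688681,  0.        ,  0.        ,  0.        ,  0.        ]), 'position': array([ 0.41041148, -0.03116233,  1.15224862]), 'attitude': array([-2.20948026,  2.16521107, -0.07612043])}
wrist {'intrinsics': array([[332.32779557,   0.        , 255.76767467],
       [  0.        , 332.32779557, 194.12262099],
       [  0.        ,   0.        ,   1.        ]]), 'distortion': array([-0.08882996,  0.        ,  0.        ,  0.        ,  0.        ]), 'position': array([0.10708659, 0.62089591, 0.38418635]), 'attitude': array([2.3185878 , 1.70909154, 0.26410558])}
```

View pics/scene0.png

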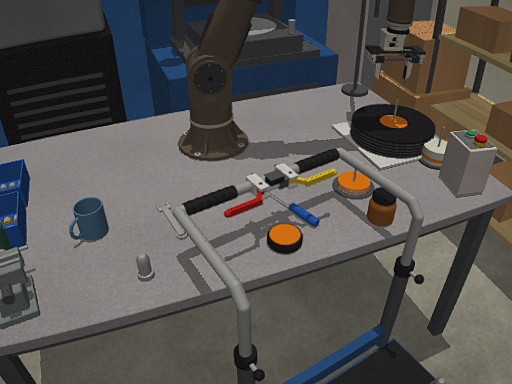

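View pics/top0.png

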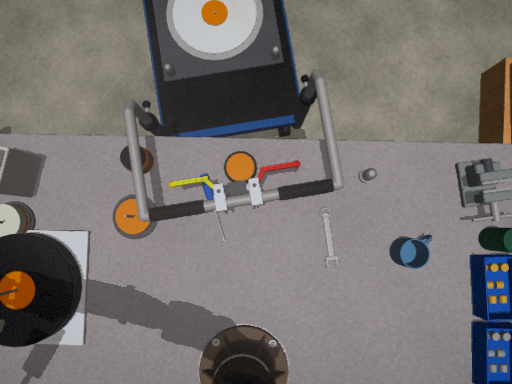

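View pics/wrist0.png

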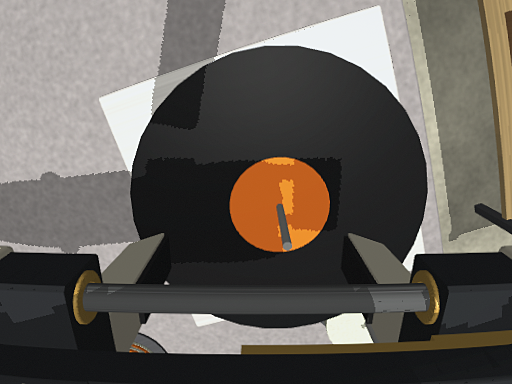

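The top view shows the red lever at about (262–298, 163–178), with the bar running from (148,215) to (338,184). The scene view shows the lever at (225–262, 195–215). Next I measure both.

```bash
cat > m.py <<'E'
from h import *
import sys
def load(fn):
    z=np.load('pics/'+fn+'.npz'); return z['im'],z['d'],z
def red(im):
    h=cv2.cvtColor(im,cv2.COLOR_RGB2HSV)
    return (((h[...,0]<5)|(h[...,0]>174))&(h[...,1]>180)&(h[...,2]>60)).astype(np.uint8)
def rays(p,uv):
    n=cv2.undistortPoints(np.array(uv,float).reshape(-1,1,2),p['intrinsics'],p['distortion']).reshape(-1,2)
    return np.c_[n,np.ones(len(n))]@rot(p['attitude']).T
def onplane(p,uv,z):
    r=rays(p,uv); o=p['position']; return o+r*((z-o[2])/r[:,2])[:,None]
E
python3 - <<'E'
from m import *
for n,box in(('scene0',(190,160,290,240)),('top0',(240,140,320,200))):
    im,d,p=load(n); m=red(im); k=np.zeros_like(m); k[box[1]:box[3],box[0]:box[2]]=1; m&=k
    v,u=np.nonzero(m); uv=np.c_[u,v]; P,z=pts(d,p,uv); P=P[z>0]
    print(n,len(u),u.min(),u.max(),v.min(),v.max()); print(np.percentile(P,[1,10,25,50,75,90,99],axis=0).round(4))
    c=P[:,:2]-P[:,:2].mean(0); w=np.linalg.svd(c,full_matrices=False)[2][0]; print('dir',w)
    s=cv2.resize(im[box[1]:box[3],box[0]:box[2]],None,fx=7,fy=7,interpolation=0); cv2.imwrite(f'pics/z_{n}.png',s[:,:,::-1])
# bar from top: black grip & tube points via depth, height 0.1-0.25 band
im,d,p=load('top0')
vv,uu=np.mgrid[0:384,0:512]; uv=np.c_[uu.ravel(),vv.ravel()]
P,z=pts(d,p,uv); P=P.reshape(384,512,3)
np.save('pics/Ptop.npy',P)
for name,(a,b,c,e) in {'Rgrip':(285,183,328,198),'Lgrip':(155,204,198,219)}.items():
    g=cv2.cvtColor(im,cv2.COLOR_RGB2HSV)[b:e,a:c]; q=P[b:e,a:c].reshape(-1,3); gg=(g[...,2]<60).ravel()&(q[:,2]>.1)
    q=q[gg]; print(name,len(q),np.median(q,0).round(4),np.percentile(q,[2,98],axis=0).round(4))
E
```

```text
scene0 321 224 263 190 216
[[ 0.515  -0.1333  0.132 ]
 [ 0.5405 -0.1237  0.1357]
 [ 0.5557 -0.1063  0.1392]
 [ 0.5609 -0.0792  0.1438]
 [ 0.5664 -0.0519  0.1458]
 [ 0.5698 -0.0372  0.1467]
 [ 0.5753 -0.0211  0.148 ]]
dir [-0.31764521  0.94820964]
top0 192 258 299 161 179
[[ 0.5234 -0.1313  0.1428]
 [ 0.5366 -0.1235  0.1449]
 [ 0.5473 -0.1069  0.1467]
 [ 0.5529 -0.0781  0.1477]
 [ 0.5584 -0.0479  0.1491]
 [ 0.5632 -0.038   0.15  ]
 [ 0.5688 -0.033   0.1521]]
dir [-0.27214344  0.9622567 ]
Rgrip 505 [ 0.4968 -0.1493  0.1543] [[ 0.4775 -0.2032  0.1445]
 [ 0.5135 -0.0992  0.1594]]
Lgrip 508 [0.4365 0.1743 0.1546] [[0.4179 0.1202 0.1443]
 [0.4541 0.2235 0.1595]]
```

```bash
python3 - <<'E'
from m import *
a=cv2.imread('pics/z_scene0.png');b=cv2.imread('pics/z_top0.png');print(a.shape,b.shape)
E
```

```text
(560, 700, 3) (420, 560, 3)
```

View pics/z_top0.png

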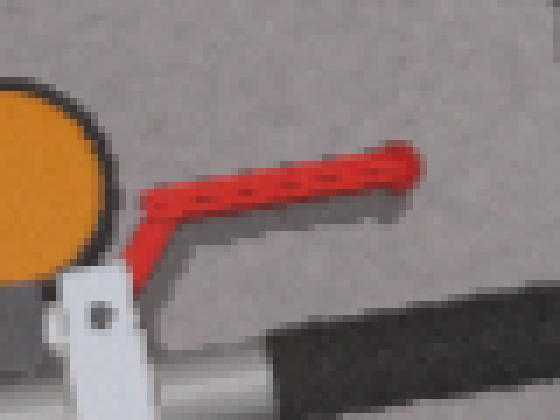

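View pics/z_scene0.png

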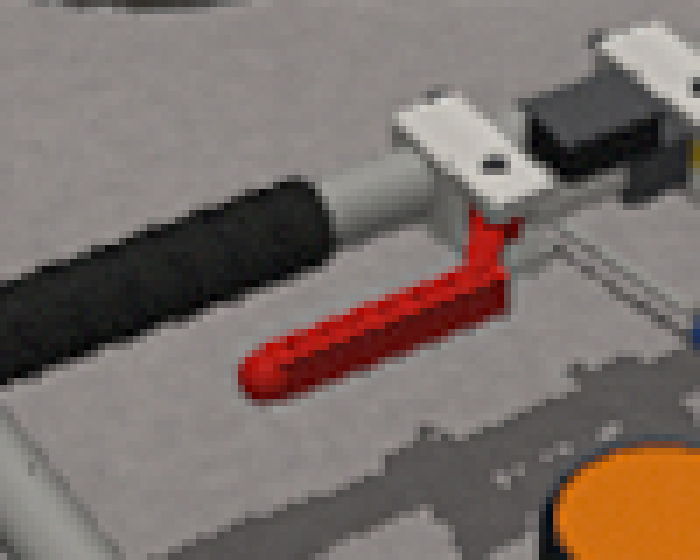

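```bash
python3 - <<'E'
from m import *
A=np.array([.4968,-.1493]);t=np.array([-.0603,.3236]);t/=np.linalg.norm(t);n=np.array([t[1],-t[0]]);print('n ang',np.degrees(np.arctan2(n[1],n[0])))
for nm,box in(('scene0',(190,160,290,240)),('top0',(240,140,320,200))):
    im,d,p=load(nm); m=red(im); k=np.zeros_like(m); k[box[1]:box[3],box[0]:box[2]]=1; m&=k
    v,u=np.nonzero(m); P,z=pts(d,p,np.c_[u,v])
    s=(P[:,:2]-A)@t; x=(P[:,:2]-A)@n
    print(nm)
    for a in np.arange(-.02,.14,.012):
        q=(s>=a)&(s<a+.012)
        if q.sum()>3: print(round(a+.006,3),q.sum(),'x',np.percentile(x[q],[3,50,97]).round(4),'z',np.percentile(P[q,2],[3,50,97]).round(4))
    # ball: pixel extremes
    # ray on plane: outer edge in top at z=.1475
im,d,p=load('top0'); m=red(im); 
for u in (264,270,276,282,288,293,297):
    v=np.nonzero(m[150:178,u])[0]+150
    e=onplane(p,[[u,v.min()-.5],[u,v.max()+.5]],.1475)
    print(u,v.min(),v.max(),((e[:,:2]-A)@n).round(4),((e[:,:2]-A)@t).round(4),e[0].round(4))
E
```

```text
n ang 10.555500282517409
scene0
-0.002 10 x [0.0713 0.0751 0.0805] z [0.136  0.1417 0.1444]
0.01 33 x [0.0695 0.0782 0.0824] z [0.1367 0.1432 0.1467]
0.022 33 x [0.0681 0.0772 0.0796] z [0.1344 0.144  0.1475]
0.034 37 x [0.0684 0.0766 0.0803] z [0.1327 0.1447 0.1473]
0.046 33 x [0.0689 0.0767 0.0799] z [0.1346 0.1436 0.1482]
0.058 35 x [0.067  0.0774 0.0808] z [0.1311 0.1429 0.1471]
0.07 34 x [0.0675 0.0767 0.0794] z [0.134  0.144  0.1479]
0.082 32 x [0.0685 0.078  0.0803] z [0.1351 0.1438 0.1475]
0.094 35 x [0.0641 0.0774 0.0803] z [0.1333 0.1444 0.1469]
0.106 24 x [0.046  0.0584 0.0711] z [0.1418 0.1451 0.1467]
0.118 9 x [0.0325 0.0482 0.0519] z [0.1336 0.1419 0.1442]
top0
0.01 24 x [0.0627 0.0695 0.0754] z [0.1433 0.1481 0.1516]
0.022 19 x [0.0645 0.0683 0.0732] z [0.1432 0.1482 0.1514]
0.034 21 x [0.0641 0.0688 0.0734] z [0.1427 0.1476 0.151 ]
0.046 19 x [0.0646 0.0691 0.0737] z [0.1447 0.1482 0.1509]
0.058 19 x [0.0646 0.0683 0.0735] z [0.1455 0.1478 0.1499]
0.07 20 x [0.0639 0.0682 0.0726] z [0.1453 0.1487 0.1509]
0.082 18 x [0.0651 0.0692 0.0738] z [0.1455 0.1476 0.1505]
0.094 24 x [0.0591 0.0664 0.0732] z [0.1445 0.1475 0.1511]
0.106 27 x [0.0453 0.0547 0.0699] z [0.1436 0.1473 0.1498]
264 167 172 [0.0746 0.0595] [0.0919 0.0944] [ 0.5533 -0.0453  0.1475]
270 166 169 [0.0746 0.0646] [0.0765 0.0782] [ 0.5562 -0.0604  0.1475]
276 165 168 [0.0747 0.0646] [0.0611 0.0628] [ 0.559  -0.0756  0.1475]
282 164 167 [0.0747 0.0647] [0.0457 0.0474] [ 0.5619 -0.0907  0.1475]
288 163 166 [0.0748 0.0647] [0.0302 0.032 ] [ 0.5648 -0.1059  0.1475]
293 162 166 [0.0752 0.0626] [0.0173 0.0195] [ 0.5676 -0.1185  0.1475]
297 161 166 [0.0761 0.061 ] [0.0069 0.0095] [ 0.5703 -0.1286  0.1475]
```

Emit:
step_arm([
  [[0, 0, 0, 0.03, 0], [0, 0.01, -0.015, 0.06, -3], [0, 0.025, -0.04, 0.09, -6], [0, 0.04, -0.065, 0.1, -9], [0, 0.056, -0.09, 0.1, -12], [0, 0.072, -0.115, 0.1, -15], [0, 0.088, -0.14, 0.1, -18], [0, 0.104, -0.167, 0.1, -21], [0, 0.12, -0.193, 0.1, -24], [0, 0.136, -0.218, 0.1, -27], [0, 0.152, -0.244, 0.1, -30], [0, 0.168, -0.27, 0.1, -33], [0, 0.184, -0.295, 0.1, -36], [0, 0.2, -0.32, 0.1, -38], [0, 0.2, -0.32, 0.1, -38]],
], squeeze=20)

```text
clock: 1.4
position: [0.3884, 0.2708, 0.3085]
ee_rot: [1.47, 2.775, -0.003]
force: [0.7, -1.3, -0.0]
width: 0.01
```

Emit:
step_arm([
  [[0, 0.015, -0.024, 0, -2], [0, 0.03, -0.048, 0, -4], [0, 0.045, -0.072, 0, -6], [0, 0.06, -0.096, 0, -8], [0, 0.075, -0.12, 0, -10], [0, 0.09, -0.144, 0, -12], [0, 0.105, -0.168, 0, -14], [0, 0.12, -0.192, 0, -16], [0, 0.135, -0.216, 0, -18], [0, 0.15, -0.24, 0, -20], [0, 0.165, -0.264, 0, -22], [0, 0.18, -0.288, 0, -23.6], [0, 0.195, -0.312, 0, -23.6], [0, 0.21, -0.336, 0, -23.6], [0, 0.225, -0.361, 0, -23.6], [0, 0.225, -0.361, 0, -23.6], [0, 0.225, -0.361, 0, -23.6]],
])

```text
clock: 2.82
position: [0.6134, -0.0919, 0.3078]
ee_rot: [2.01, 2.413, -0.006]
force: [-0.6, -0.3, 0.6]
width: 0.003
```

```bash
python3 - <<'E'
from h import *
print(observe()); 
for n in('wrist','scene','top'): grab(n,n+'1')
E
```

```text
{'clock': 2.8167, 'joints': array([-0.35997105,  0.40242006,  0.63145794,  1.46490286, -0.23544125,
        1.35249927,  0.46619879]), 'dq': array([-0.03931466, -0.02333743, -0.03022199,  0.01951308, -0.00491042,
        0.00071884, -0.01339447]), 'joint_efforts': array([ 2.15508230e+00, -5.85778391e+01,  9.61889327e+00, -3.33728993e+01,
        1.57354753e-01, -4.54816630e-02,  3.14886868e-01]), 'position': array([ 0.61339404, -0.09194878,  0.3078381 ]), 'ee_rot': array([ 2.01006161,  2.41317088, -0.00551284]), 'force': array([-0.58833115, -0.26246015,  0.56492924]), 'ft_torque': array([-0.03762376,  0.00789957,  0.00937059]), 'width': 0.002997971503093322}
```

View pics/wrist1.png

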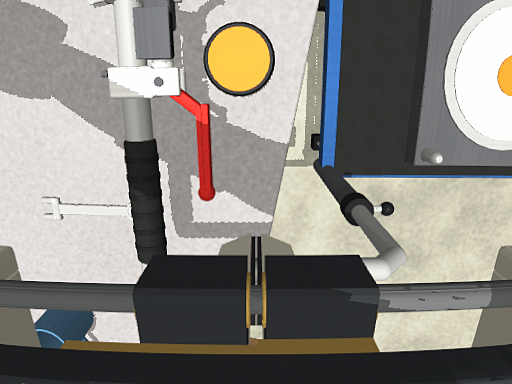

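View pics/scene1.png

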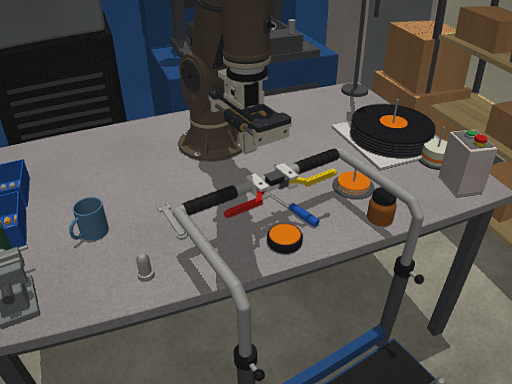

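```bash
python3 - <<'E'
from m import *
A=np.array([.4968,-.1493]);t=np.array([-.0603,.3236]);t/=np.linalg.norm(t);n=np.array([t[1],-t[0]])
im,d,p=load('wrist1'); m=red(im)
v,u=np.nonzero(m); print(u.min(),u.max(),v.min(),v.max())
for v in (115,125,135,145,155,165,175,185,192,198):
    u=np.nonzero(m[v,180:230])[0]+180
    if len(u)==0: continue
    e=onplane(p,[[u.min()-.5,v],[u.max()+.5,v]],.1475)
    P,_=pts(d,p,[[int(np.median(u)),v]])
    print(v,u.min(),u.max(),((e[:,:2]-A)@n).round(4),((e[:,:2]-A)@t).round(4),e[1].round(4),'d',P[0].round(4))
s=[np.array(p['position'])]
# grips in wrist
P,_=pts(d,p,[[143,170],[148,200],[152,230],[160,80]]);print(P.round(4),((P[:,:2]-A)@n).round(4))
# fingertip projection into scene & top
for nm in('scene1','top1'):
    _,_,q=load(nm); Rm=rot(q['attitude']); X=np.array([[.6134,-.0919,.294]])
    print(nm,cv2.projectPoints((X-q['position'])@Rm,np.zeros(3),np.zeros(3),q['intrinsics'],q['distortion'])[0].ravel())
E
```

```text
170 214 90 200
115 195 208 [0.0647 0.0787] [0.0922 0.0921] [ 0.5573 -0.0444  0.1475] d [ 0.5497 -0.0458  0.1462]
125 197 209 [0.0662 0.0793] [0.0823 0.0822] [ 0.5597 -0.054   0.1475] d [ 0.5531 -0.0552  0.1465]
135 197 209 [0.0657 0.0789] [0.0723 0.0722] [ 0.5611 -0.0639  0.1475] d [ 0.5547 -0.065   0.1475]
145 198 210 [0.0662 0.0795] [0.0621 0.062 ] [ 0.5636 -0.0738  0.1475] d [ 0.557 -0.075  0.147]
155 198 210 [0.0657 0.0791] [0.0518 0.0517] [ 0.5651 -0.084   0.1475] d [ 0.5584 -0.0854  0.1467]
165 199 211 [0.0662 0.0797] [0.0412 0.0412] [ 0.5676 -0.0942  0.1475] d [ 0.5609 -0.0955  0.1474]
175 200 211 [0.0666 0.0792] [0.0305 0.0305] [ 0.5691 -0.1048  0.1475] d [ 0.5624 -0.1062  0.1471]
185 200 212 [0.0661 0.0798] [0.0196 0.0196] [ 0.5717 -0.1154  0.1475] d [ 0.5651 -0.1162  0.1488]
192 199 214 [0.0646 0.0817] [0.0119 0.0118] [ 0.5749 -0.1227  0.1475] d [ 0.5659 -0.1246  0.1469]
198 201 211 [0.0664 0.0782] [0.0051 0.0051] [ 0.5727 -0.13    0.1475] d [ 0.567  -0.1307  0.1483]
[[ 0.4991 -0.1104  0.154 ]
 [ 0.5072 -0.1419  0.1547]
 [ 0.514  -0.1762  0.1537]
 [ 0.5089 -0.0189  0.1592]] [0.0094 0.0116 0.012  0.0358]
scene1 [247.21157299 164.76168478]
top1 [287.06935211 130.06683729]
```

View pics/top1.png

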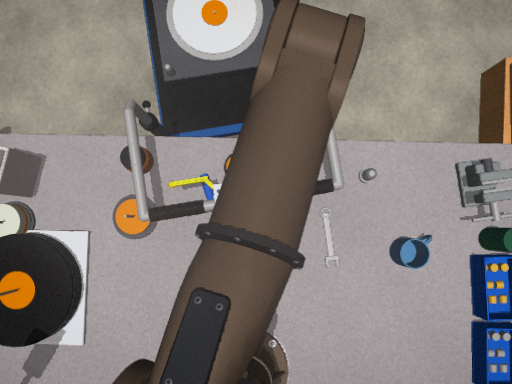

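```bash
python3 - <<'E'
import cv2
a=cv2.imread('pics/scene1.png')[60:240,180:340]; cv2.imwrite('pics/zs1.png',cv2.resize(a,None,fx=3.3,fy=3.3,interpolation=cv2.INTER_CUBIC))
E
```

```text
(no output)
```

View pics/zs1.png

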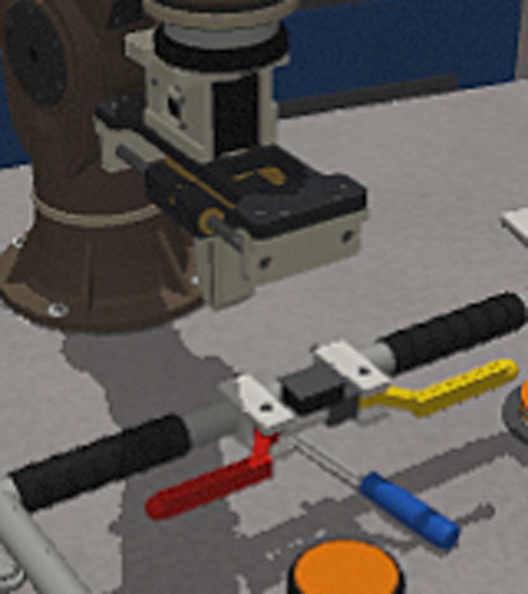

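```bash
python3 - <<'E'
from m import *
im,d,p=load('scene1')
o=np.array([.6134,-.0919]);n=np.array([.9831,.1832]);t=np.array([-.1832,.9831])
for u,v in [(243,145),(246,145),(248,150),(250,145),(254,145),(247,152),(247,154),(252,130),(260,140),(275,135),(288,125),(262,107),(212,98)]:
    P,z=pts(d,p,[[u,v]]);P=P[0]; print(u,v,im[v,u],P.round(3),'n',((P[:2]-o)@n).round(3),'t',((P[:2]-o)@t).round(3))
E
```

```text
243 145 [89 86 77] [ 0.613 -0.1    0.343] n -0.002 t -0.008
246 145 [98 95 84] [ 0.625 -0.098  0.349] n 0.011 t -0.008
248 150 [107 104  93] [ 0.634 -0.097  0.342] n 0.019 t -0.009
250 145 [107 102  92] [ 0.633 -0.092  0.352] n 0.019 t -0.004
254 145 [102 100  89] [ 0.702 -0.11   0.394] n 0.084 t -0.034
247 152 [83 83 73] [ 0.631 -0.098  0.336] n 0.016 t -0.009
247 154 [151 145 145] [0.129 0.084 0.001] n -0.444 t 0.262
252 130 [100  98  87] [ 0.647 -0.093  0.393] n 0.032 t -0.007
260 140 [49 48 49] [ 0.706 -0.1    0.404] n 0.089 t -0.025
275 135 [106 102  92] [ 0.698 -0.068  0.403] n 0.087 t 0.008
288 125 [112 108  96] [ 0.699 -0.044  0.419] n 0.093 t 0.032
262 107 [20 23 25] [ 0.633 -0.067  0.43 ] n 0.024 t 0.021
212 98 [51 47 45] [ 0.543 -0.138  0.423] n -0.077 t -0.033
```

```bash
python3 - <<'E'
from m import *
o=np.array([.6134,-.0919]);n=np.array([.9831,.1832]);t=np.array([-.1832,.9831])
for nm in('wrist1','wrist0'):
    im,d,p=load(nm); print(nm,p['position'])
    for u,v in [(250,245),(262,245),(240,247),(275,247),(256,240),(200,290),(320,290),(256,300),(230,240)] if nm=='wrist1' else [(150,245),(135,270),(360,245),(375,270),(120,320)]:
        P,z=pts(d,p,[[u,v]]);P=P[0]; print(u,v,im[v,u],z,P.round(3),'n',((P[:2]-o)@n).round(3),'t',((P[:2]-o)@t).round(3))
im,d,p=load('wrist1');cv2.imwrite('pics/zw1.png',cv2.resize(im[210:384,120:390],None,fx=2.9,fy=2.9)[:,:,::-1])
im,d,p=load('scene0');
vv,uu=np.mgrid[30:75,355:430];P,z=pts(d,p,np.c_[uu.ravel(),vv.ravel()]);
q=(np.linalg.norm(P[:,:2]-[.185,.597],axis=1)<.12)&(P[:,2]>.12)
print(np.sort(P[q,2])[:20].round(3)); cv2.imwrite('pics/zs0.png',cv2.resize(im[0:100,330:450],None,fx=5,fy=5)[:,:,::-1])
E
```

```text
wrist1 [ 0.59968085 -0.01032016  0.48363511]
250 245 [120 116 104] [0.16130464] [ 0.61  -0.083  0.338] n -0.002 t 0.01
262 245 [132 127 114] [0.16015446] [ 0.615 -0.081  0.339] n 0.004 t 0.01
240 247 [130 126 113] [0.15626058] [ 0.605 -0.082  0.343] n -0.006 t 0.011
275 247 [131 127 114] [0.15669377] [ 0.621 -0.079  0.342] n 0.01 t 0.011
256 240 [147 142 140] [0.16955408] [ 0.613 -0.083  0.329] n 0.001 t 0.008
200 290 [43 43 46] [0.07957402] [ 0.595 -0.059  0.415] n -0.012 t 0.036
320 290 [41 42 44] [0.08025162] [ 0.623 -0.054  0.414] n 0.017 t 0.036
256 300 [88 89 89] [0.08766451] [ 0.609 -0.063  0.409] n 0.001 t 0.029
230 240 [228 221 217] [0.5319576] [ 0.6   -0.247  0.   ] n -0.042 t -0.15
wrist0 [0.10708659 0.62089591 0.38418635]
150 245 [104 102  91] [0.15873349] [0.16  0.551 0.241] n -0.328 t 0.715
135 270 [104 101  90] [0.13597567] [0.16  0.552 0.264] n -0.328 t 0.716
360 245 [104 102  91] [0.15828684] [0.19  0.647 0.241] n -0.281 t 0.804
375 270 [105 103  92] [0.13630545] [0.19  0.647 0.264] n -0.281 t 0.804
120 320 [84 82 74] [0.11557939] [0.167 0.551 0.288] n -0.321 t 0.714
[0.236 0.238 0.24  0.241 0.241 0.241 0.242 0.242 0.242 0.242 0.244 0.244
 0.244 0.245 0.245 0.245 0.245 0.245 0.246 0.246]
```

View pics/zw1.png

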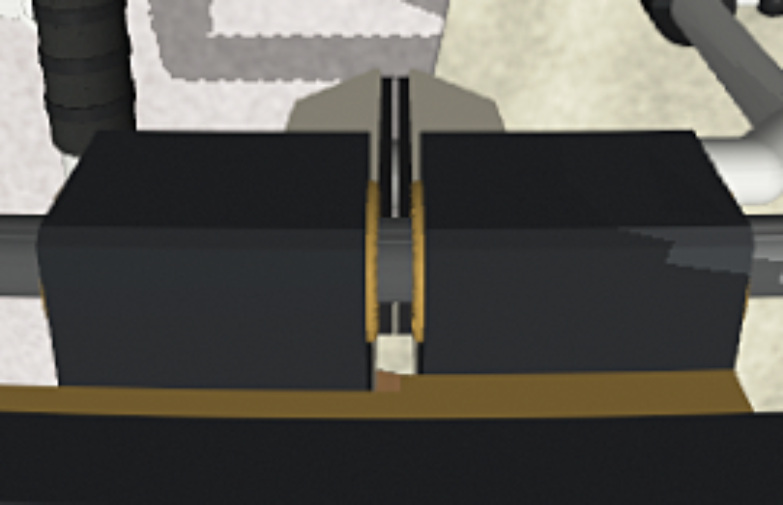

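View pics/zs0.png

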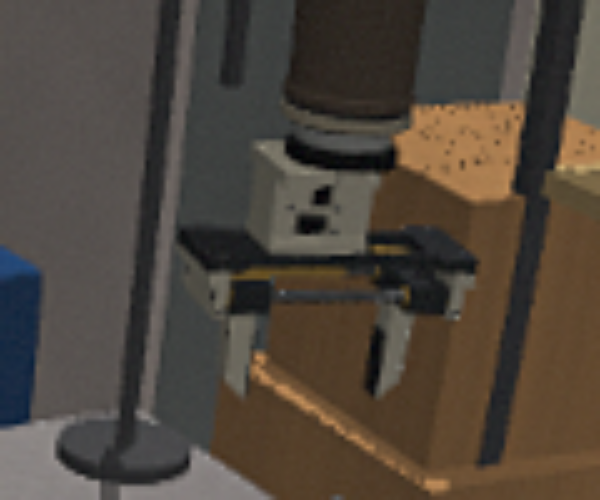

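The cameras show the fingertips about 28 mm above the reported TCP height. The text says they stand 14 mm below it, so the two disagree by about 42 mm. I'll descend part way in the open air beyond the lever and check again before relying on either figure.

Emit:
step_arm([
  [[0, 0, 0.002, -0.015, 0], [0, 0, 0.004, -0.035, 0], [0, 0, 0.004, -0.055, 0], [0, 0, 0.004, -0.075, 0], [0, 0, 0.004, -0.095, 0], [0, 0, 0.004, -0.115, 0], [0, 0, 0.004, -0.135, 0], [0, 0, 0.004, -0.15, 0], [0, 0, 0.004, -0.158, 0], [0, 0, 0.004, -0.158, 0], [0, 0, 0.004, -0.158, 0]],
])

```text
clock: 3.88
position: [0.6132, -0.084, 0.1507]
ee_rot: [-2.004, -2.419, 0.002]
force: [-0.0, -0.3, 0.2]
width: 0.005
```

```bash
python3 - <<'E'
from m import *
s=observe();print(s['position'],s['force'],s['ee_rot'])
for n in('wrist','scene'): grab(n,n+'2')
im,d,p=load('scene2'); cv2.imwrite('pics/zs2.png',cv2.resize(im[100:260,170:350],None,fx=4,fy=4,interpolation=cv2.INTER_CUBIC)[:,:,::-1])
X=np.array([np.r_[s['position'][:2],s['position'][2]+.028],np.r_[s['position'][:2],s['position'][2]-.014]])
print(cv2.projectPoints((X-p['position'])@rot(p['attitude']),np.zeros(3),np.zeros(3),p['intrinsics'],p['distortion'])[0].reshape(-1,2))
E
```

```text
[ 0.61316572 -0.08398945  0.15069136] [-0.03092504 -0.28811921  0.23712857] [-2.00390144e+00 -2.41948512e+00  2.36200122e-03]
[[251.46511455 207.31208801]
 [251.70399167 221.64238718]]
```

View pics/zs2.png

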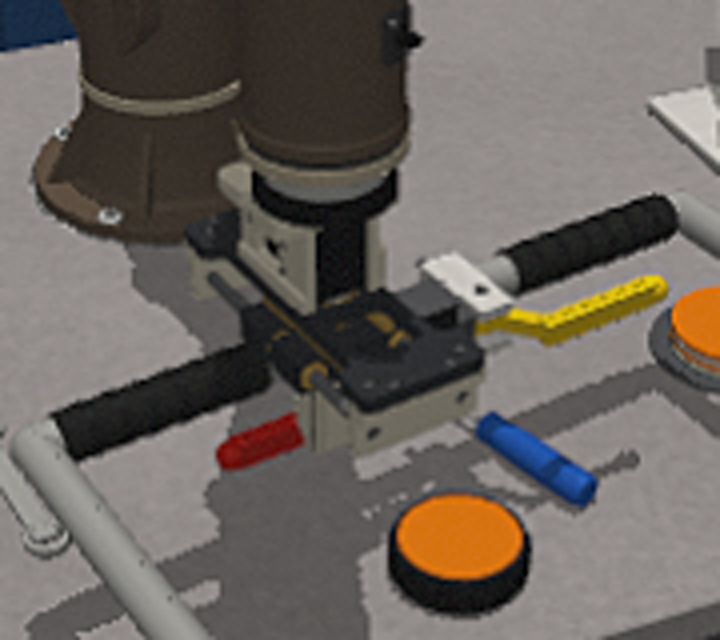

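View pics/wrist2.png

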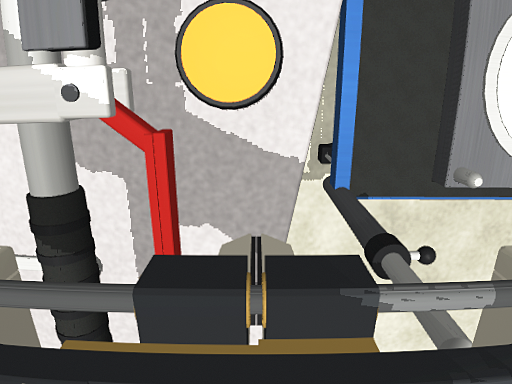

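```bash
python3 - <<'E'
from m import *
t=np.array([-.1832,.9831,0]);n=np.array([.9831,.1832,0])
for nm,o in(('wrist1',[.6134,-.0919,.3078]),('wrist2',[.6132,-.084,.1507])):
    im,d,p=load(nm)
    print(nm,[int(x) for x in im[228:252,252].sum(1)],[int(x) for x in im[228:252,240].sum(1)])
    print(d[228:252,252].round(3))
    for v in(235,236,237,238):
        r=rays(p,[[252,v]])[0]; c=p['position']
        for w in(.0095,.011):
            k=((np.array(o)+w*t-c)@t)/(r@t); X=c+k*r; print(v,w,(X-o)[2].round(4),((X-o)@n).round(4))
    # blade outer edge in wrist2
    m=red(im)
    if nm=='wrist2':
        A=np.array([.4968,-.1493])
        for v in(150,180,210,240):
            u=np.nonzero(m[v])[0]; e=onplane(p,[[u.min()-.5,v],[u.max()+.5,v]],.1475)
            Z=[pts(d,p,[[x,v]])[0][0] for x in (u.min()+2,u.max()-2)]
            print(v,u.min(),u.max(),((e[:,:2]-A)@n[:2]).round(4),[((z[:2]-A)@n[:2]).round(4) for z in Z],[z[2].round(4) for z in Z])
E
```

```text
wrist1 [433, 449, 459, 454, 445, 442, 450, 420, 262, 12, 40, 39, 46, 44, 42, 43, 50, 47, 48, 59, 46, 49, 53, 53] [437, 433, 429, 426, 424, 420, 419, 419, 415, 388, 365, 369, 372, 370, 370, 372, 369, 372, 372, 369, 371, 372, 372, 370]
[0.524 0.524 0.527 0.527 0.527 0.528 0.527 0.529 0.529 0.172 0.172 0.17
 0.169 0.167 0.166 0.166 0.165 0.163 0.162 0.16  0.159 0.158 0.157 0.155]
235 0.0095 0.0181 -0.0011
235 0.011 0.0213 -0.001
236 0.0095 0.0193 -0.0011
236 0.011 0.0225 -0.001
237 0.0095 0.0205 -0.001
237 0.011 0.0237 -0.001
238 0.0095 0.0217 -0.001
238 0.011 0.0248 -0.001
wrist2 [498, 499, 492, 484, 475, 475, 484, 452, 285, 13, 42, 52, 50, 53, 51, 53, 57, 57, 57, 59, 57, 60, 62, 63] [460, 462, 472, 482, 483, 484, 489, 497, 485, 438, 401, 407, 409, 407, 409, 408, 406, 408, 409, 409, 410, 409, 410, 409]
[0.355 0.354 0.355 0.354 0.356 0.357 0.356 0.356 0.358 0.172 0.171 0.169
 0.169 0.168 0.166 0.165 0.164 0.164 0.162 0.16  0.158 0.159 0.157 0.156]
235 0.0095 0.018 -0.0012
235 0.011 0.0213 -0.0011
236 0.0095 0.0192 -0.0011
236 0.011 0.0225 -0.0011
237 0.0095 0.0204 -0.0011
237 0.011 0.0236 -0.0011
238 0.0095 0.0216 -0.0011
238 0.011 0.0248 -0.0011
150 143 172 [0.0648 0.0815] [np.float64(0.0659), np.float64(0.0775)] [np.float64(0.1467), np.float64(0.1376)]
180 148 174 [0.066  0.0814] [np.float64(0.0676), np.float64(0.0778)] [np.float64(0.1481), np.float64(0.1392)]
210 151 176 [0.066  0.0813] [np.float64(0.0675), np.float64(0.0778)] [np.float64(0.1474), np.float64(0.1399)]
240 154 178 [0.0659 0.0811] [np.float64(0.0676), np.float64(0.0776)] [np.float64(0.1478), np.float64(0.1401)]
```

Both cameras put the fingertips about 22 mm above the reported TCP, at z≈0.173. They are therefore still above the blade, whose top is at 0.1475. I go down another 46 mm, watching the force.

Emit:
step_arm([
  [[0, 0, 0, -0.006, 0], [0, 0, 0, -0.012, 0], [0, 0, 0, -0.018, 0], [0, 0, 0, -0.024, 0], [0, 0, 0, -0.03, 0], [0, 0, 0, -0.036, 0], [0, 0, 0, -0.042, 0], [0, 0, 0, -0.046, 0], [0, 0, 0, -0.046, 0], [0, 0, 0, -0.046, 0]],
])

```text
clock: 4.82
position: [0.6137, -0.0846, 0.1052]
ee_rot: [2.004, 2.418, -0.002]
force: [0.0, 0.1, -0.3]
width: 0.004
```

```bash
python3 - <<'E'
from m import *
s=observe();print(s['position'],s['force'],s['ee_rot'])
for n in('wrist','scene'): grab(n,n+'3')
im,d,p=load('scene3'); cv2.imwrite('pics/zs3.png',cv2.resize(im[120:260,190:330],None,fx=4,fy=4,interpolation=cv2.INTER_CUBIC)[:,:,::-1])
o=s['position'];t=np.array([-.1832,.9831]);n=np.array([.9831,.1832])
vv,uu=np.mgrid[195:235,235:262];P,z=pts(d,p,np.c_[uu.ravel(),vv.ravel()])
q=(abs((P[:,:2]-o[:2])@n)<.03)&(abs((P[:,:2]-o[:2])@t)<.015)&(P[:,2]>.06)
print(q.sum(),np.percentile(P[q],[2,10,50,90,98],axis=0).round(4),np.percentile((P[q,:2]-o[:2])@n,[2,50,98]),np.percentile((P[q,:2]-o[:2])@t,[2,50,98]))
E
```

```text
[ 0.61370044 -0.08461785  0.10523399] [ 0.04971654  0.10173336 -0.29984692] [ 2.00389969e+00  2.41796684e+00 -1.50835608e-03]
202 [[ 0.6051 -0.0967  0.127 ]
 [ 0.6122 -0.0953  0.1351]
 [ 0.6324 -0.0906  0.1554]
 [ 0.6395 -0.0752  0.2266]
 [ 0.6421 -0.0696  0.2307]] [-0.01073275  0.01839146  0.02908205] [-0.01298503 -0.00865861  0.01208781]
```

View pics/zs3.png

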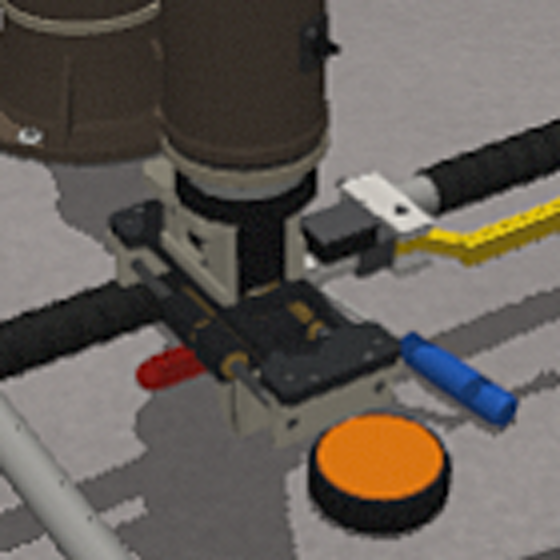

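View pics/wrist3.png

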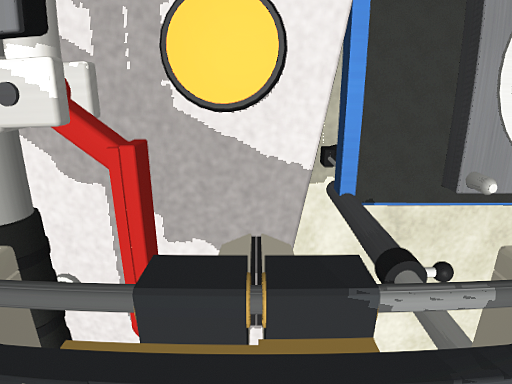

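Emit:
step_arm([
  [[0, 0, 0, -0.005, 0], [0, 0, 0, -0.009, 0], [0, -0.004, -0.001, -0.009, 0], [0, -0.008, -0.0015, -0.009, 0], [0, -0.012, -0.002, -0.009, 0], [0, -0.016, -0.003, -0.009, 0], [0, -0.02, -0.0037, -0.009, 0], [0, -0.0216, -0.004, -0.009, 0], [0, -0.0216, -0.004, -0.009, 0], [0, -0.0216, -0.004, -0.009, 0]],
])

```text
clock: 5.75
position: [0.5925, -0.0886, 0.0969]
ee_rot: [2.003, 2.417, -0.0]
force: [0.3, 0.0, 0.5]
width: 0.004
```

```bash
python3 - <<'E'
from m import *
s=observe();print(s['position'],s['force'],s['ee_rot'])
for n in('wrist','scene'): grab(n,n+'4')
im,d,p=load('scene4'); cv2.imwrite('pics/zs4.png',cv2.resize(im[120:260,190:330],None,fx=4,fy=4,interpolation=cv2.INTER_CUBIC)[:,:,::-1])
E
```

```text
[ 0.59251426 -0.08864559  0.09693635] [0.3031237  0.00465054 0.52042768] [ 2.00333704e+00  2.41723285e+00 -6.51069589e-05]
```

View pics/zs4.png

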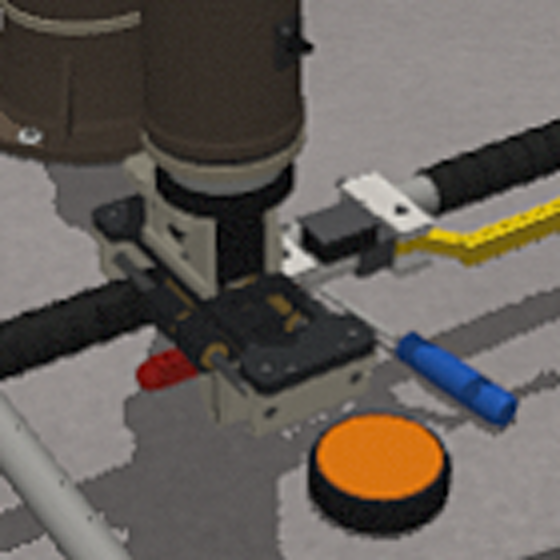

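View pics/wrist4.png

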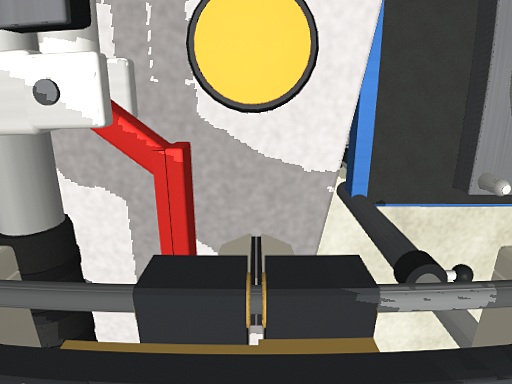

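Emit:
step_arm([
  [[0, -0.0015, -0.0003, 0, 0], [0, -0.003, -0.0006, 0, 0], [0, -0.0045, -0.0008, 0, 0], [0, -0.006, -0.0011, 0, 0], [0, -0.0075, -0.0014, 0, 0], [0, -0.009, -0.0017, 0, 0], [0, -0.0105, -0.002, 0, 0], [0, -0.012, -0.0022, 0, 0], [0, -0.012, -0.0022, 0, 0]],
])

```text
clock: 6.6
position: [0.5814, -0.0912, 0.0972]
ee_rot: [2.002, 2.416, 0.001]
force: [3.2, -0.9, -1.1]
width: 0.006
```

Emit:
step_arm([
  [[0, -0.0015, -0.0003, 0, 0], [0, -0.003, -0.0006, 0, 0], [0, -0.0045, -0.0008, 0, 0], [0, -0.006, -0.0011, 0, 0], [0, -0.0075, -0.0014, 0, 0], [0, -0.009, -0.0017, 0, 0], [0, -0.0105, -0.002, 0, 0], [0, -0.012, -0.0022, 0, 0], [0, -0.012, -0.0022, 0, 0]],
])

```text
clock: 7.35
position: [0.5713, -0.0949, 0.0982]
ee_rot: [2.0, 2.412, 0.003]
force: [6.5, -3.6, -0.2]
width: 0.005
```

```bash
python3 - <<'E'
from m import *
s=observe();print(s['position'],s['force'],s['ee_rot'])
for n in('wrist','scene'): grab(n,n+'5')
E
```

```text
[ 0.5713092  -0.09490637  0.09821435] [ 6.46506553 -3.56896104 -0.2470258 ] [2.00027245 2.41153845 0.00296365]
```

View pics/wrist5.png

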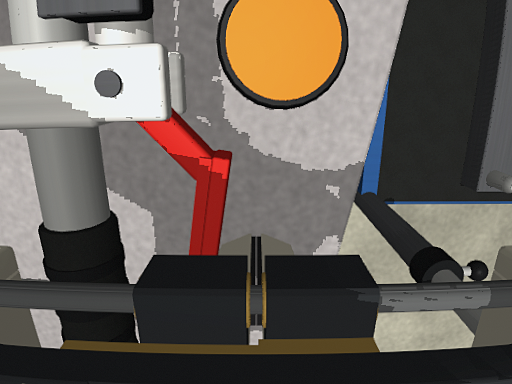

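Emit:
step_arm([
  [[0, -0.002, -0.001, 0, 0], [0, -0.003, -0.0018, 0, 0], [0, -0.004, -0.0025, 0, 0], [0, -0.005, -0.0032, 0, 0], [0, -0.006, -0.004, 0, 0], [0, -0.007, -0.0045, 0, 0], [0, -0.007, -0.0045, 0, 0]],
])

```text
clock: 8.03
position: [0.5657, -0.0989, 0.0987]
ee_rot: [1.998, 2.411, 0.006]
force: [6.7, 2.2, -1.8]
width: 0.002
```

Emit:
step_arm([
  [[0, -0.0025, -0.001, 0, 0], [0, -0.0032, -0.0014, 0, 0], [0, -0.004, -0.0018, 0, 0], [0, -0.0045, -0.002, 0, 0], [0, -0.0045, -0.002, 0, 0]],
])

```text
clock: 8.45
position: [0.5656, -0.0992, 0.0995]
ee_rot: [1.993, 2.409, 0.014]
force: [16.5, 3.0, -7.1]
width: 0.004
```

Emit:
step_arm([
  [[0, -0.004, -0.0015, 0, 0], [0, -0.004, -0.0015, 0, 0], [0, -0.004, -0.0015, 0, 0], [0, -0.004, -0.0015, 0, 0], [0, -0.004, -0.0015, 0, 0], [0, -0.004, -0.0015, 0, 0]],
])

```text
clock: 8.95
position: [0.5658, -0.0993, 0.1004]
ee_rot: [1.987, 2.406, 0.021]
force: [15.6, 2.9, -7.2]
width: 0.005
```

Emit:
step_arm([
  [[0, -0.004, -0.0015, -0.0005, 0], [0, -0.004, -0.0015, -0.0005, 0], [0, -0.004, -0.0015, -0.0005, 0], [0, -0.004, -0.0015, -0.0005, 0], [0, -0.004, -0.0015, -0.0005, 0], [0, -0.004, -0.0015, -0.0005, 0], [0, -0.004, -0.0015, -0.0005, 0], [0, -0.004, -0.0015, -0.0005, 0], [0, -0.004, -0.0015, -0.0005, 0], [0, -0.004, -0.0015, -0.0005, 0], [0, -0.004, -0.0015, -0.0005, 0], [0, -0.004, -0.0015, -0.0005, 0], [0, -0.004, -0.0015, -0.0005, 0], [0, -0.004, -0.0015, -0.0005, 0], [0, -0.004, -0.0015, -0.0005, 0], [0, -0.004, -0.0015, -0.0005, 0], [0, -0.004, -0.0015, -0.0005, 0], [0, -0.004, -0.0015, -0.0005, 0], [0, -0.004, -0.0015, -0.0005, 0], [0, -0.004, -0.0015, -0.0005, 0]],
])

```text
clock: 10.62
position: [0.5661, -0.0994, 0.1008]
ee_rot: [1.981, 2.404, 0.029]
force: [15.7, 2.1, -7.7]
width: 0.003
```

```bash
python3 - <<'E'
from m import *
s=observe();print(s['clock'],s['position'],s['force'],s['ee_rot'])
for n in('wrist','scene'): grab(n,n+'6')
im,d,p=load('wrist6'); m=red(im)
n=np.array([.9831,.1832]);t=np.array([-.1832,.9831]);A=np.array([.4968,-.1493])
E=[]
for v in range(175,245,6):
    u=np.nonzero(m[v])[0]
    if len(u)>5: E.append(onplane(p,[[u.min()-.5,v]],.1475)[0,:2])
    
E=np.array(E); x=(E-A)@n; y=(E-A)@t; print(x.round(4),y.round(4),np.arctan(np.polyfit(y,x,1)[0]))
im,d,p=load('wrist4'); m=red(im)
E=[]
for v in range(185,245,6):
    u=np.nonzero(m[v])[0]
    if len(u)>5: E.append(onplane(p,[[u.min()-.5,v]],.1475)[0,:2])
E=np.array(E); x=(E-A)@n; y=(E-A)@t; print('rest',np.arctan(np.polyfit(y,x,1)[0]))
E
```

```text
10.6167 [ 0.56614013 -0.09943621  0.10084663] [15.72159447  2.11900522 -7.73786937] [1.9810967  2.40357056 0.02890862]
[0.0566 0.0565 0.056  0.0555 0.0546 0.0541 0.0536 0.053  0.0521 0.0515
 0.0509 0.0499] [0.0858 0.0833 0.0808 0.0783 0.0757 0.0731 0.0705 0.0678 0.0651 0.0623
 0.0596 0.0567] 0.23194073539148374
rest 0.0035256029206794104
```

View pics/wrist6.png

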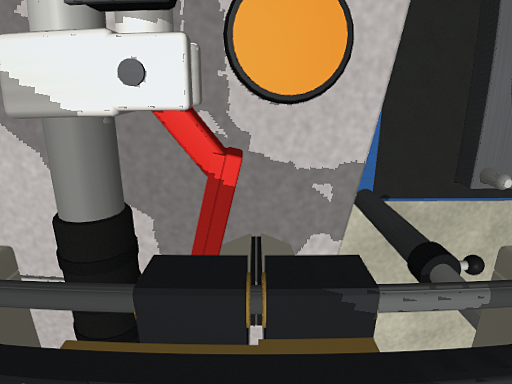

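View pics/scene6.png

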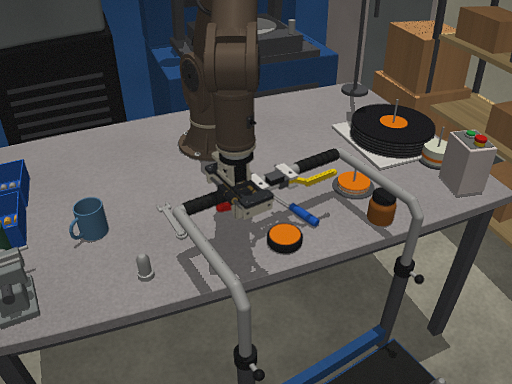

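Emit:
step_arm([
  [[0, -0.002, -0.001, 0, 0], [0, 0, 0, 0, 0], [0, 0.0015, 0.001, 0, 0], [0, 0.003, 0.002, 0, 0], [0, 0.0045, 0.003, 0, 0], [0, 0.006, 0.004, 0, 0], [0, 0.0075, 0.005, 0, 0], [0, 0.009, 0.006, 0, 0], [0, 0.0105, 0.007, 0, 0], [0, 0.012, 0.008, 0, 0], [0, 0.0135, 0.009, 0, 0], [0, 0.015, 0.01, 0, 0], [0, 0.0165, 0.011, 0, 0], [0, 0.018, 0.012, 0, 0], [0, 0.0195, 0.0125, 0, 0], [0, 0.021, 0.0125, 0, 0], [0, 0.0225, 0.0125, 0, 0], [0, 0.024, 0.0128, 0, 0], [0, 0.026, 0.013, 0, 0], [0, 0.028, 0.0135, 0, 0]],
])

```text
clock: 12.38
position: [0.5941, -0.086, 0.1008]
ee_rot: [1.982, 2.404, 0.029]
force: [-0.2, -0.6, 0.1]
width: 0.007
```

Emit:
step_arm([
  [[0, 0.004, 0.001, 0, 0], [0, 0.009, 0.0017, 0, 0], [0, 0.014, 0.0026, 0, 0], [0, 0.018, 0.0035, 0, 0], [0, 0.02, 0.004, 0, 0], [0, 0.02, 0.004, 0.006, 0], [0, 0.02, 0.004, 0.016, 0], [0, 0.02, 0.004, 0.03, 0], [0, 0.02, 0.004, 0.05, 0], [0, 0.02, 0.004, 0.07, 0], [0, 0.02, 0.004, 0.09, 0], [0, 0.02, 0.004, 0.11, 0], [0, 0.02, 0.004, 0.13, 0], [0, 0.02, 0.004, 0.15, 0], [0, 0.02, 0.004, 0.17, 0], [0, 0.02, 0.004, 0.19, 0], [0, 0.02, 0.004, 0.2, 0], [0, 0.02, 0.004, 0.2, 0], [0, 0.02, 0.004, 0.2, 0]],
])

```text
clock: 13.97
position: [0.6141, -0.0822, 0.301]
ee_rot: [1.981, 2.403, 0.03]
force: [-0.0, 0.3, -0.5]
width: 0.005
```

```bash
python3 - <<'E'
from m import *
s=observe();print(s['clock'],s['position'],s['force'],s['dq'].round(3))
for n in('wrist','scene'): grab(n,n+'7')
im,d,p=load('wrist7'); m=red(im)
n=np.array([.9831,.1832]);t=np.array([-.1832,.9831]);A=np.array([.4968,-.1493])
E=[]
for v in range(120,186,6):
    u=np.nonzero(m[v])[0]
    if len(u)>3: E.append(onplane(p,[[u.min()-.5,v]],.1475)[0,:2])
E=np.array(E); x=(E-A)@n; y=(E-A)@t; print(x.round(4),y.round(4),np.arctan(np.polyfit(y,x,1)[0]))
a,_,_=load('scene0');b,_,_=load('scene7'); df=cv2.absdiff(a,b).max(2); df[:, :]=(df>40)*255; cv2.imwrite('pics/df.png',df)
E
```

```text
13.9667 [ 0.61405017 -0.08215601  0.30097302] [-0.01552944  0.26818249 -0.52493572] [ 0.001  0.02  -0.009  0.03  -0.003 -0.008  0.002]
[0.0596 0.0661 0.0658 0.0655 0.0662 0.0659 0.0656 0.0663 0.066  0.0657
 0.0664] [0.0962 0.0904 0.0846 0.0787 0.0727 0.0667 0.0606 0.0544 0.0482 0.042
 0.0356] -0.04962676676152369
```

View pics/scene7.png

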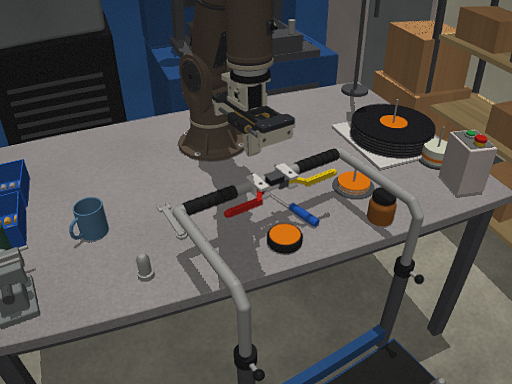

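View pics/df.png

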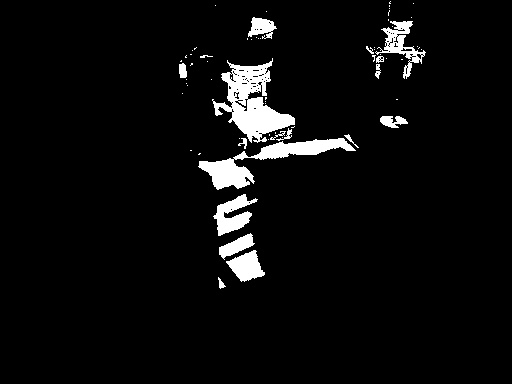

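```bash
python3 -c "
from h import *
print(arm.sign_off()); s=observe(); print(s['clock'],s['force'])"
```

```text
the job is handed in; nothing more can be done
None
the job is handed in; nothing more can be done
```

I pressed the red brake lever in with the backs of the closed fingers until it went firm. I held it there for about 2.2 s, then eased it out, moved the arm clear above it and handed the job in. The sign-off gives no verdict.

- **At the stop:** pushing the target about 4.5 mm further raised the force from about 7 N to 17 N with no more travel. During the hold the wrist read 15.6–16.8 N against the lever, about 17.5 N in all. About 7 N of that was vertical, probably friction.
- **Lever angle in:** the wrist image gave 0.23 rad over the whole visible edge and about 0.25 rad without the points at the bend. That fits 0.24 rad, but the camera alone cannot confirm it was above 0.235.
- **Afterwards:** the red blade is back where it was before pressing (inner edge square to the bar at 66 mm, as before). Apart from the robot and its shadow, nothing differs between the first and last scene pictures. Force with the arm clear was about 0.5 N, within noise.

**Checks that disagreed:**
- **Fingertip height:** the text puts the fingertips 14 mm below the reported TCP, but the wrist and scene cameras both showed them 20–28 mm above it. I followed the cameras, and the contact came where they predicted.
- **Blade position:** the cameras placed the outer face between 74 and 79 mm from the bar's axis, against 74 mm in the text. First contact suggested about 76 mm.
- **Tool tilt:** the tool tilted by about 2° and rose 2–3 mm while pressing, with no sign of harm in the pictures.

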